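# Find the tight bush with the plug gauge

## Task

Of the two steel bushes on the mat one still has a bore that is too tight lower down, which the eye cannot judge: try them with the plug gauge, with light pressure and never forcing it, until you have found the one that lets it in all the way down to its collar. Then stand the gauge back in its wooden block, slide the good bush fully down onto the free peg of the carrier board and put the tight one in the scrap box. Leave the bushes already on the carrier, the caliper and the black lunch tub as they are.

Things in the scene. Friction and masses are not known exactly. Their poses are not given: they have to be found in the camera images.
- gauge: go plug gauge of steel, standing upright in the block at the start. Origin at the centre of its lower end (nose), z up along its axis. From the nose up: lead taper from 17 to 20 mm diameter over 4 mm, gauging cylinder 20 mm diameter up to 34 mm, collar 30 mm diameter from 34 to 39 mm, round dark handle 18 mm diameter from 39 to 89 mm. About 0.2 kg. To be pressed with less than about 20 N
- gauge_collar (a point): point on the gauge's axis at the underside of its collar, 34 mm above the nose
- gauge_handle (a point): point on the gauge's axis at a good height to grip the handle, 66 mm above the nose
- block: fixed wooden gauge block, 64 x 64 x 42 mm, standing on the mat, with an upright through hole of 24 mm diameter in its middle. Origin at the centre of its underside, z up
- block_hole (a point): centre of the mouth of the block's hole, at its top face, 42 mm above its underside; the gauge's collar rests on this face when the gauge is put away
- bush_a: turned steel bush standing loose on the mat, 44 mm outer diameter, 40 mm high, 0.3 to 0.45 kg, with an upright bore through it, open at both ends. Origin at the centre of its underside, z up along the bore. Gripped round its outside. Which of the two bushes is the good one changes from start to start; only the gauge tells
- bush_a_mouth (a point): centre of bush_a's upper mouth, 40 mm above its underside. The bore is 21.5 mm in diameter down to 18 mm below the mouth; below that sits a captive liner (with a little play). Good bush: the liner is wider than the gauge, which goes in 34 mm, till its collar rests on the bush. Tight bush: the liner's bore is 16 mm and stops the gauge's nose 18 mm deep
- bush_b: the other bush on the mat, of the same sizes, shape and weight as bush_a but for the bore of its liner. Origin at the centre of its underside, z up along the bore
- bush_b_mouth (a point): centre of bush_b's upper mouth, 40 mm above its underside; bore as told for bush_a
- mat: dark green cutting mat on the table, fixed, 400 x 420 mm and 3 mm thick, on which the bushes and the block stand. Origin at the centre of its underside
- carrier: fixed plywood carrier board, 260 (its x) x 80 (its y) x 18 mm, on the table left or right of the mat, with a row of three upright wooden pegs along its x axis at x = -85, 0 and 85 mm. Each peg is 18 mm in diameter, with a pointed top, 30 mm high above the board. The first two carry bushes, the one at x = 85 mm is free. Origin at the centre of its underside
- free_peg (a point): foot of the free peg on its axis, at the top face of the board, 18 mm above the table; its axes are those of the board
- scrap: fixed grey open box for rejects, 210 (its x) x 150 (its y) x 50 mm, 4 mm walls and floor, on the table at the other side of the mat. An old reject stands in its -x half. The +x half is empty. Origin at the centre of its underside
- scrap_in (a point): centre of the scrap box's inner floor, 4 mm above the table; its axes are those of the box
- scrap_old: old reject bush, 44 mm diameter, 40 mm high, standing in the scrap box about 65 mm to the box's -x side. Origin at the centre of its underside
- done_1: finished bush, 44 mm diameter, 40 mm high, on the carrier's peg at x = -85 mm. Origin at the centre of its underside. Leave alone
- done_2: finished bush like done_1, on the carrier's middle peg. Leave alone
- caliper: steel vernier caliper lying flat at the mat's edge nearest the robot, 190 mm long along its y, 8 mm high, jaws towards its +x. Origin at the middle of its bar's underside. Leave alone
- tub: round black lunch tub with lid, 116 mm diameter at the rim, 71 mm high, standing at the mat's far left corner. Origin at the centre of its underside. Leave alone

How it is judged:
On the way:
1. the plug gauge is fully home in one of the bushes, upright, its collar down on the bush (within 2.5 mm) (((z of gauge_collar in the frame of bush_a between 0.036 and 0.0425 m and horizontal distance between gauge_collar and bush_a below 0.004 m and angle between the z axis of gauge and the z axis of bush_a, either way round below 0.09 rad and angle between bush_a's own z axis and vertical below 0.1 rad) or (z of gauge_collar in the frame of bush_b between 0.036 and 0.0425 m and horizontal distance between gauge_collar and bush_b below 0.004 m and angle between the z axis of gauge and the z axis of bush_b, either way round below 0.09 rad and angle between bush_b's own z axis and vertical below 0.1 rad))), for 0.2 s.
At the end, for the whole second after the job is handed in: The gauge stands upright in its block, collar down on it (within 4 mm); one bush is down on the free peg, level, its underside within 4 mm of the board (only the good bush can do so); the other is on the floor of the scrap box; all released and at rest (horizontal distance between gauge_collar and block_hole below 0.006 m and z of gauge_collar in the frame of block_hole below 0.004 m and angle between gauge's own z axis and vertical below 0.12 rad and linear speed of each of gauge, bush_a, bush_b below 0.02 m/s and ((horizontal distance between bush_a and free_peg below 0.006 m and z of bush_a in the frame of free_peg below 0.004 m and angle between bush_a's own z axis and vertical below 0.1 rad and x of bush_b in the frame of scrap_in between -0.1 and 0.1 m and y of bush_b in the frame of scrap_in between -0.07 and 0.07 m and z of bush_b in the frame of scrap_in below 0.035 m) or (horizontal distance between bush_b and free_peg below 0.006 m and z of bush_b in the frame of free_peg below 0.004 m and angle between bush_b's own z axis and vertical below 0.1 rad and x of bush_a in the frame of scrap_in between -0.1 and 0.1 m and y of bush_a in the frame of scrap_in between -0.07 and 0.07 m and z of bush_a in the frame of scrap_in below 0.035 m))); the robot touches nothing.
It fails at once if a bush is pressed onto the mat with more than 30 N while the gauge is in or over it: the gauge was forced ((contact force between bush_a and mat above 30 N and horizontal distance between gauge_collar and bush_a below 0.02 m) or (contact force between bush_b and mat above 30 N and horizontal distance between gauge_collar and bush_b below 0.02 m)).
It fails at once if a bush already on the carrier is moved more than 15 mm (distance of any of done_1, done_2 from where it was at the start of the episode above 0.015 m).
It fails at once if the caliper or the lunch tub is moved more than 20 mm (distance of any of caliper, tub from where it was at the start of the episode above 0.02 m).
It also fails if it takes over 72 s, if anything falls off the work surface, if the arm or the gripper's body presses on something with over 40 N, if the wrist force passes 120 N, or if a joint passes its speed limit or range.

## Robot

A 6-joint arm with a two-finger parallel gripper is mounted at the origin on the work surface. World frame = base frame: x ahead of the robot, y to its left, z up, the work surface at z = 0. Lengths are in m, angles in rad, forces in N, time in s.
With the tool pointing down it reaches from about 0.2 to 0.875 m from the base axis. Payload 3.4 kg.
Tool frame: the origin (TCP) lies between the finger pads; the fingertips stand 25 mm ahead of it and the grasp point (between the pads) lies 6 mm ahead of it (r.nose_length is the z of the fingertips in the tool frame, in m); z points along the fingers, x is the direction in which the jaws open and shut, and the axes are right-handed (so a half turn about z gives the same grasp; the last joint's range is limited). The gripper opens to 94 mm and grips with 3 to 60 N. Pads are 16 mm wide; open, the fingers measure 119 mm over their backs; the gripper's body (75 mm by 177 mm) begins 78 mm behind the grasp point.
Start: joints at [1.028, 0.276, 1.505, -0, 1.361, -0.121], TCP at [0.235, 0.525, 0.23] pointing down, gripper open.
Joint ranges: [-2.89, 2.89], [-0.75, 2.08], [0.22, 2.7], [-1.18, 4.32], [0.11, 2.71], [-2.7, 2.7]. Speed limits (rad/s): [2.57, 2.57, 3.14, 3.14, 3.14, 3.14].

## Interface

Orientations are given as a unit quaternion [w, x, y, z].
In Python, from plant import r, gripper_to, inverse_kinematics, vision, models, telemetry gives the robot as it stands. Calls block until the motion is done:
- r.move_to(position, orientation): joint-space move of the TCP to a pose.
- r.move_l(position, rot=None, vel=0.15, guard=None): straight line of the TCP; rot=None keeps the orientation; vel is the mean speed in m/s. With guard (N) it stops when the force on the tool has changed by that much, and returns True; else False.
- r.movej(angles): joint-space move.
- gripper_to(opening, f_grip=None): finger opening in m; f_grip is the grip in N (None keeps the last); returns when the fingers have stopped.
- r.hold(seconds).
- inverse_kinematics(position, orientation): joint angles nearest the present ones, or None.
- vision.snapshot(name): name is "scene" or "top" or "wrist"; returns the picture (400x640x3 uint8, red, green, blue); there is no depth.
- vision.get_calibration(name): a dict with "fx", "fy", "cx", "cy" (pixels), "D" ([k1, k2, p1, p2, k3] as OpenCV has them; the pictures are not rectified), "position" and "orientation" of the camera in the world. Camera axes: x right, y down, z forward; pixel columns grow to the right and rows downward; lengths in m; the calibration is good to about 2 mm. A picture is of the moment at which its call begins: read the wrist's pose just before it. get_calibration takes no time and is no camera call; for the wrist camera it gives the pose at the moment of the call.
A pose or a line that the arm cannot do raises r.PlanningError and nothing moves.
- r.sign_off(): hands the job in, once; it reports no verdict.
Trained networks look in the newest picture that a camera, given by its name, has taken for a name from the list of things; names that differ only in an ending like _2 or _b are one class to them, and where a whole thing is asked for, a point or a joint stands for the part that bears it (a point fixed in the world has none). Each returns a list of dicts, best first, with "score" (0 to 1); they miss things now and then, are a little off and sometimes report something else, mostly with a low value. They report only what shows in the picture. A call takes as long as a camera call.
- models.boxes_of(thing, camera): "at" ([x, y, z] in m, in world coordinates, good to about 4 mm: the middle of the surface that is visible of it).
- models.regions_of(thing, camera): "pixels" (400x640 bool, what is visible of it).
- models.mark_of(thing, camera): "at" ([x, y, z] in m, in world coordinates, good to about 4 mm: a listed point, or the origin of a listed thing).
Readings, each from a call of its own:
- telemetry.current_t(): time.
- telemetry.current_joints(): joint angles.
- telemetry.current_dq(): joint speeds.
- telemetry.current_joint_efforts(): joint torques, N m.
- telemetry.current_ee_pos(): TCP position.
- telemetry.current_tool_rot(): TCP orientation.
- telemetry.current_wrist_force(): force on the tool from outside, world axes, zero at the start.
- telemetry.current_torque(): the same for the moment, N m.
- telemetry.current_opening(): finger opening in m.
Only numpy, scipy, OpenCV 4.12 (cv2) and the standard library are available. Lean on these libraries where they do the work, as an engineer would, in place of code of your own. Each camera call takes 0.05 s, during which the arm holds its last target. There are 200 camera calls.

## Working session

There is one attempt and no reset: what is moved stays moved. The work goes in short steps, each a Python script; the robot and the scene stay as the last script left them, time stands still between calls to the robot, and variables do not carry over. Pictures are saved under pics/ and viewed, about 8 in all and at most 12, crops included, and the job is handed in when it is done.

```bash
ls; mkdir -p pics; python3 - <<'E'
from plant import r, vision, models, telemetry
import cv2, numpy as np
for c in ("scene","top"):
    im=vision.snapshot(c); cv2.imwrite(f"pics/{c}0.png",im[:,:,::-1])
    k=vision.get_calibration(c); print(c,k["fx"],np.round(k["position"],3),np.round(k["orientation"],3))
    for n in ["gauge","gauge_collar","gauge_handle","block","block_hole","bush_a","bush_a_mouth","free_peg","carrier","scrap","scrap_in","scrap_old","caliper","tub"]:
        print(n,[(round(d["score"],2),np.round(d["at"],3).tolist()) for d in models.mark_of(n,c)[:5]])
print(telemetry.current_t(),telemetry.current_tool_rot(),r.nose_length)
E
```

```text
pics
scene 419.44637360800823 [ 1.082 -0.221  0.809] [-0.278  0.774  0.536 -0.191]
gauge [(0.7, [0.608, -0.083, 0.013]), (0.67, [0.442, -0.341, 0.0]), (0.53, [0.575, 0.342, 0.016])]
gauge_collar [(0.79, [0.611, -0.075, 0.046])]
gauge_handle [(0.61, [0.606, -0.079, 0.075])]
block [(0.97, [0.606, -0.077, 0.004])]
block_hole [(0.56, [0.608, -0.078, 0.048])]
bush_a [(0.93, [0.48, -0.08, 0.001]), (0.72, [0.527, 0.071, -0.001]), (0.54, [0.529, 0.076, 0.044])]
bush_a_mouth [(0.79, [0.529, 0.075, 0.043]), (0.34, [0.686, 0.151, 0.003])]
free_peg [(0.94, [0.574, 0.34, 0.016])]
carrier [(0.7, [0.486, 0.34, 0.002])]
scrap [(0.78, [0.442, -0.348, -0.0])]
scrap_in [(0.73, [0.44, -0.343, 0.005]), (0.41, [0.492, 0.34, -0.0])]
scrap_old [(0.62, [0.372, -0.37, 0.011]), (0.25, [0.44, -0.345, 0.002])]
caliper [(0.56, [0.397, 0.016, 0.002])]
tub [(0.79, [0.684, 0.151, 0.002]), (0.55, [0.442, -0.344, -0.001])]
top 417.27401603902393 [0.28  0.005 1.235] [-0.068  0.713 -0.694  0.072]
gauge [(0.68, [0.61, -0.077, 0.008])]
gauge_collar [(0.73, [0.61, -0.076, 0.043]), (0.58, [0.61, -0.083, 0.044])]
gauge_handle [(0.67, [0.61, -0.072, 0.075])]
block [(0.97, [0.608, -0.075, 0.003]), (0.65, [0.495, 0.339, 0.026])]
block_hole [(0.8, [0.612, -0.077, 0.042])]
bush_a [(0.54, [0.524, 0.076, -0.001]), (0.53, [0.48, -0.085, 0.002])]
bush_a_mouth [(0.76, [0.526, 0.069, 0.043]), (0.25, [0.395, 0.02, 0.003])]
free_peg [(0.82, [0.581, 0.341, 0.015]), (0.69, [0.612, -0.07, 0.078]), (0.52, [0.479, -0.082, 0.003])]
carrier [(0.87, [0.491, 0.338, 0.005])]
scrap [(0.97, [0.441, -0.344, 0.001])]
scrap_in [(0.89, [0.444, -0.348, 0.004]), (0.45, [0.439, -0.347, 0.001])]
scrap_old [(0.5, [0.371, -0.366, 0.005])]
caliper [(0.75, [0.391, 0.018, 0.005])]
tub [(0.66, [0.682, 0.151, 0.006])]
1.5 [-1.18437755e-05  8.39461196e-01  5.43419635e-01  3.21885219e-05] 0.025
```

View pics/scene0.png

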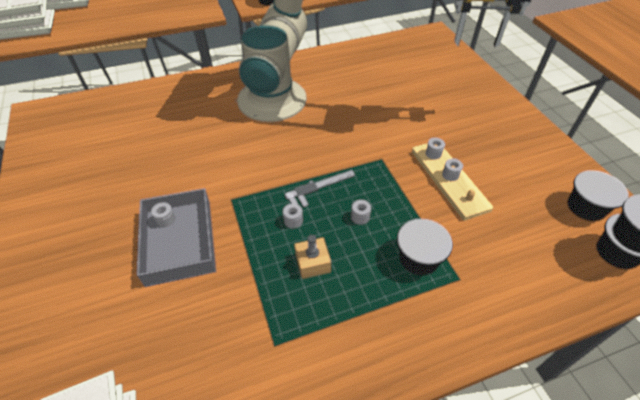

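View pics/top0.png

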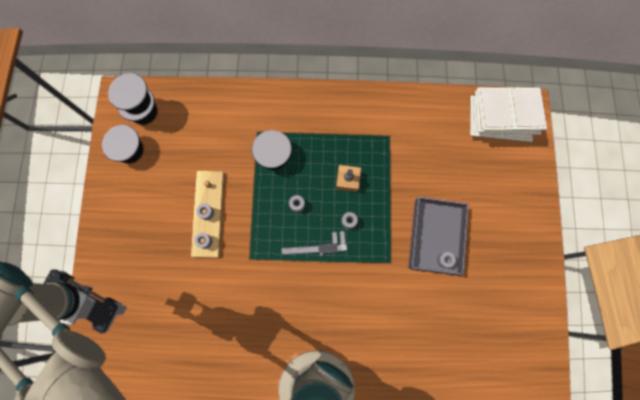

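The top view matches the networks: the gauge in its block is at about (348,177), the bushes at (297,203) and (349,220), the free peg at (208,184) and the scrap box on the right. I'll centre each bush mechanically by gripping it twice, 90° apart. I'll also take wrist views to calibrate the wrist camera.

```bash
cat > h.py <<'E'
from plant import r, gripper_to, inverse_kinematics, vision, models, telemetry as T
import numpy as np, cv2, json
def q(deg):
    a=np.radians(deg)/2; return [0,np.cos(a),np.sin(a),0]
def yaw_ok(p,deg):
    "of deg and deg+-180 the one with the smallest joint-6 angle"
    best=None
    for d in (deg-180,deg,deg+180):
        s=inverse_kinematics(p,q(d))
        if s is not None and (best is None or abs(s[5])<abs(best[1][5])): best=(d,s)
    return best[0]
def go(p,deg): r.move_to(p,q(deg))
def st(tag):
    print(tag,"t",round(T.current_t(),2),"p",np.round(T.current_ee_pos(),4).tolist(),"F",np.round(T.current_wrist_force(),1).tolist(),"op",round(T.current_opening(),4))
def centre(xy,z,zup,deg,open_,f,off=0.006):
    "grip at deg, release, grip at deg+90 and release: the thing ends at the TCP's xy"
    p=[xy[0],xy[1],z+off]
    for i in (0,1):
        d=yaw_ok(p,deg+90*i)
        if i==0:
            go([*xy,zup],d); gripper_to(open_); r.move_l(p,vel=0.15)
        else: go(p,d)
        gripper_to(0.0,f_grip=f); st("grip%d"%i)
        gripper_to(open_)
def proj(c,P):
    k=vision.get_calibration(c) if isinstance(c,str) else c
    from scipy.spatial.transform import Rotation as R
    w,x,y,z=k["orientation"]; M=R.from_quat([x,y,z,w]).as_matrix().T
    K=np.array([[k["fx"],0,k["cx"]],[0,k["fy"],k["cy"]],[0,0,1.]])
    P=np.atleast_2d(np.array(P,float))
    return cv2.projectPoints(P,M,-M@np.array(k["position"]),K,np.array(k["D"]))[0][:,0]
E
python3 - <<'E'
from h import *
A=[0.480,-0.082]; z=0.036
d=yaw_ok([*A,0.15],90)
go([*A,0.22],d)
k=vision.get_calibration("wrist"); im=vision.snapshot("wrist"); cv2.imwrite("pics/wA.png",im[:,:,::-1])
print(np.round(k["position"],3),k["fx"],proj(k,[[*A,0.043],[0.61,-0.077,0.1]]))
for n in("bush_a_mouth","gauge_handle"): print(n,[(round(x["score"],2),np.round(x["at"],3).tolist()) for x in models.mark_of(n,"wrist")[:3]])
st("above")
centre(A,z,0.1,90,0.07,8)
r.move_l([*A,0.16]); st("up")
E
```

```text
[ 0.561 -0.081  0.374] 325.4665139129736 [[319.46415528 187.44683093]
 [313.28907602  40.44282922]]
bush_a_mouth [(0.9, [0.528, 0.07, 0.041])]
gauge_handle [(0.98, [0.61, -0.078, 0.079])]
above t 3.98 p [0.4801, -0.0814, 0.22] F [-0.7, 0.2, 0.7] op 0.0941
grip0 t 6.16 p [0.4805, -0.0822, 0.0426] F [-0.5, -0.6, 3.7] op 0.0447
grip1 t 8.68 p [0.4805, -0.0821, 0.0421] F [2.2, 0.8, -0.2] op 0.044
up t 10.21 p [0.4793, -0.0818, 0.1593] F [-0.6, -0.7, 0.9] op 0.0697
```

View pics/wA.png

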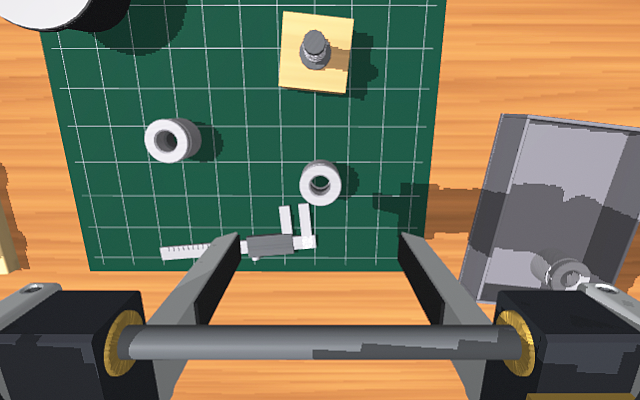

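The wrist view shows bush A at (320,183), with (319,187) predicted, the gauge at (315,45) and the other bush at (172,140). Bush A is now centred, so next are bush B and the gauge.

```bash
python3 - <<'E'
from h import *
A=[0.4805,-0.0821]; B=[0.527,0.072]; G=[0.610,-0.077]
k=vision.get_calibration("wrist"); im=vision.snapshot("wrist"); cv2.imwrite("pics/wA2.png",im[:,:,::-1])
json.dump({a:(np.array(v).tolist()) for a,v in k.items()},open("wA2.json","w"))
centre(B,0.036,0.1,90,0.07,8)
p=T.current_ee_pos(); r.move_l([p[0],p[1],0.14]); st("up")
d=yaw_ok([*G,0.15],0)
centre(G,0.077,0.14,0,0.045,6)
d=yaw_ok([*G,0.083],0); 
st("free"); gripper_to(0,f_grip=15); r.hold(0.2); st("gauge gripped")
r.move_l([*G,0.14],vel=0.12); r.hold(0.2); st("lifted")
E
```

```text
grip0 t 12.68 p [0.5275, 0.0723, 0.0427] F [0.0, 3.0, 4.2] op 0.0444
grip1 t 15.18 p [0.527, 0.072, 0.042] F [0.1, 0.0, 0.3] op 0.0449
up t 16.57 p [0.5263, 0.072, 0.1393] F [-0.9, -0.6, -0.1] op 0.0699
grip0 t 18.95 p [0.6099, -0.077, 0.0836] F [-1.6, -0.3, 4.3] op 0.0177
grip1 t 21.5 p [0.61, -0.077, 0.083] F [0.1, 0.0, 0.0] op 0.018
free t 22.12 p [0.61, -0.077, 0.083] F [-0.0, 0.1, 0.3] op 0.0451
gauge gripped t 22.86 p [0.61, -0.077, 0.083] F [0.6, -0.1, -0.3] op 0.0178
lifted t 23.68 p [0.6093, -0.0768, 0.1389] F [-0.5, 1.0, -1.7] op 0.0177
```

```bash
python3 - <<'E'
from h import *
A=[0.4805,-0.0821]
r.move_l([*A,0.13],vel=0.2); r.hold(0.25); st("over A")
k=vision.get_calibration("wrist"); im=vision.snapshot("wrist"); cv2.imwrite("pics/wins.png",im[:,:,::-1])
print(r.move_l([*A,0.0805],vel=0.035,guard=6)); st("in"); r.hold(0.3); st("in2")
E
```

```text
over A t 24.73 p [0.4815, -0.0822, 0.1299] F [0.1, -0.1, -1.4] op 0.0175
True
in t 26.14 p [0.4804, -0.0821, 0.0809] F [-0.2, 0.6, 5.3] op 0.0178
in2 t 26.44 p [0.4804, -0.0821, 0.0809] F [0.5, 0.1, 5.8] op 0.0179
```

The gauge went in all the way: TCP z is 0.0809, so the collar sits on the mouth. A tight bush would have stopped it at 0.097. Bush A is therefore the good one, and the gauge goes back in its block.

```bash
python3 - <<'E'
from h import *
G=[0.610,-0.077]
p=T.current_ee_pos(); r.move_l([p[0],p[1],0.132],vel=0.12)
r.move_l([*G,0.132],vel=0.2); r.hold(0.25); st("over G")
print(r.move_l([*G,0.0825],vel=0.05,guard=6)); st("down")
gripper_to(0.045); r.hold(0.1); r.move_l([*G,0.14],vel=0.15); st("up")
# look at the free peg
F=[0.577,0.340]; d=yaw_ok([*F,0.2],0); print("yaw",d)
r.move_to([0.53,0.34,0.20],q(d)); r.hold(0.4)
k=vision.get_calibration("wrist"); im=vision.snapshot("wrist"); cv2.imwrite("pics/wP.png",im[:,:,::-1])
json.dump({a:(np.array(v).tolist()) for a,v in k.items()},open("wP.json","w"))
for n in("free_peg","done_1","carrier"): print(n,[(round(x["score"],2),np.round(x["at"],3).tolist()) for x in models.mark_of(n,"wrist")[:3]])
print(np.round(k["position"],3),proj(k,[[*F,0.048],[*F,0.018]])); st("peg view")
a=cv2.imread("pics/wA2.png"); b=cv2.imread("pics/wP.png"); 
ka=json.load(open("wA2.json")); print("A mouth pred",proj(ka,[0.4805,-0.0821,0.043]))
cv2.imwrite("pics/both.png",np.vstack([a[:,:],b])[:, :].astype(np.uint8) if 0 else cv2.resize(np.vstack([a,b]),(480,600)))
E
```

```text
over G t 28.07 p [0.6091, -0.077, 0.1323] F [0.6, -0.2, -1.5] op 0.0176
True
down t 29.01 p [0.6094, -0.0769, 0.083] F [-1.2, 0.4, 4.8] op 0.0175
up t 30.27 p [0.6096, -0.0769, 0.1397] F [-0.6, 0.9, 0.0] op 0.0449
yaw 0
free_peg [(0.93, [0.581, 0.34, 0.019])]
done_1 [(0.87, [0.408, 0.339, 0.018]), (0.7, [0.499, 0.343, 0.018])]
carrier [(0.8, [0.49, 0.341, -0.0])]
[0.531 0.42  0.354] [[366.72036003 192.2721479 ]
 [362.71669683 185.12761561]]
peg view t 32.45 p [0.53, 0.34, 0.2] F [0.1, -0.4, -0.3] op 0.0449
A mouth pred [[320.06669128 203.59089927]]
```

View pics/wP.png

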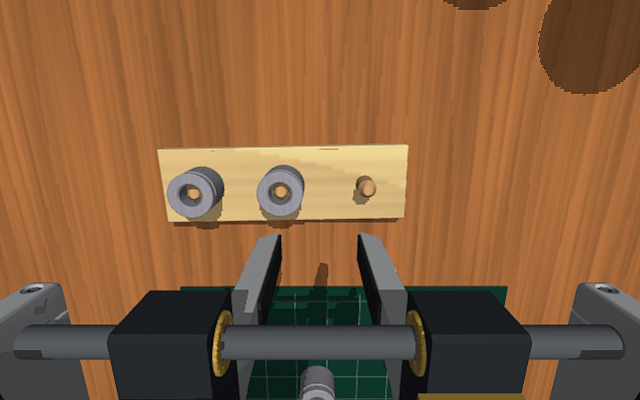

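View pics/wA2.png

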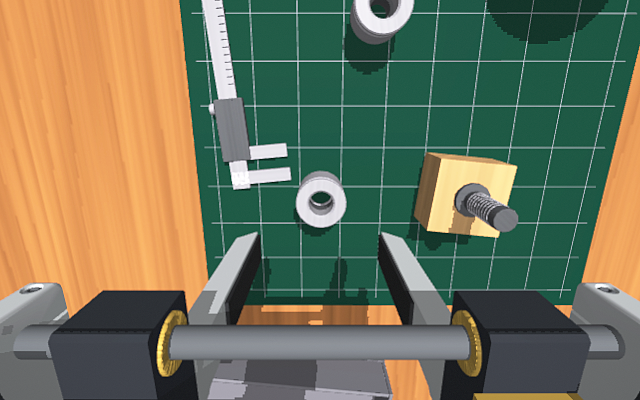

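The gauge is back in the block. In the wrist view the free peg's tip is at about (368,188), against a prediction of (366.7,192). In the calibration view bush A's mouth is at about (321,201), against (320,203.6). So I'll measure both precisely.

```bash
cat > m.py <<'E'
from h import *
from scipy.optimize import least_squares
a=cv2.imread("pics/wA2.png"); b=cv2.imread("pics/wP.png")
ka=json.load(open("wA2.json")); kp=json.load(open("wP.json"))
# bush A top ring: bright, unsaturated
h=cv2.cvtColor(a,cv2.COLOR_BGR2HSV); m=((h[...,2]>200)&(h[...,1]<40)).astype(np.uint8); m[:160]=0; m[235:]=0; m[:,:292]=0; m[:,350:]=0
c=max(cv2.findContours(m,cv2.RETR_EXTERNAL,cv2.CHAIN_APPROX_NONE)[0],key=len)
ea=cv2.fitEllipse(c); print("A ring",ea)
th=np.linspace(0,2*np.pi,60); ring=lambda x,y,z,R:np.c_[x+R*np.cos(th),y+R*np.sin(th),0*th+z]
pe=cv2.fitEllipse(proj(ka,ring(.4805,-.0821,.043,.022)).astype(np.float32)); print("pred",pe)
off=np.array(ea[0])-np.array(pe[0]); print("pixel bias",off)
# board
h=cv2.cvtColor(b,cv2.COLOR_BGR2HSV); m=cv2.inRange(h,(15,40,150),(32,140,255)); m[:135]=0;m[235:]=0;m[:,:140]=0;m[:,425:]=0
m=cv2.morphologyEx(m,cv2.MORPH_OPEN,np.ones((3,3)))
c=np.vstack([x for x in cv2.findContours(m,cv2.RETR_EXTERNAL,cv2.CHAIN_APPROX_NONE)[0] if len(x)>60])
hull=cv2.convexHull(c); quad=cv2.approxPolyDP(hull,8,True)[:,0].astype(float); print("quad",quad.tolist())
cv2.imwrite("pics/mask.png",cv2.resize(np.vstack([b[130:235,140:430],cv2.cvtColor(m,cv2.COLOR_GRAY2BGR)[130:235,140:430]]),None,fx=2.6,fy=2.6,interpolation=cv2.INTER_NEAREST))
def corners(v):
    x,y,t=v; R=np.array([[np.cos(t),-np.sin(t)],[np.sin(t),np.cos(t)]])
    C=np.array([[.13,.04],[.13,-.04],[-.13,-.04],[-.13,.04],[.085,0]])@R.T+[x,y]
    return np.c_[C,[.018]*4+[.048]]
if len(quad)==4:
    def f(v):
        P=proj(kp,corners(v))[:4]+off
        return (P-np.array([quad[np.argmin(((quad-p)**2).sum(1))] for p in P])).ravel()
    s=least_squares(f,[.491,.34,0.]); print("board",s.x,"res",np.round(s.fun,1).tolist()); c5=corners(s.x)[4]; print("peg",c5,"px tip",proj(kp,c5)+off)
s2=least_squares(lambda v:(proj(kp,[v[0],v[1],.048])+off-[368,187.5]).ravel(),[.577,.34]); print("peg from tip",s2.x)
E
python3 m.py
```

```text
A ring ((320.71630859375, 201.8800811767578), (47.897796630859375, 49.2939567565918), 14.576896667480469)
pred ((320.069580078125, 203.06741333007812), (48.756629943847656, 50.853668212890625), 89.61795043945312)
pixel bias [ 0.64672852 -1.18733215]
quad [[408.0, 145.0], [403.0, 217.0], [167.0, 218.0], [157.0, 149.0]]
board [0.49258586 0.34041709 0.0094143 ] res [1.0, -0.7, 1.2, 1.1, -0.6, 2.5, -1.5, -2.0]
peg [0.57758209 0.3412173  0.048     ] px tip [[368.01704532 189.86860563]]
peg from tip [0.57747109 0.34358186]
```

```bash
python3 -c "
import cv2
b=cv2.imread('pics/wP.png'); cv2.imwrite('pics/tip.png',cv2.resize(b[165:215,340:400],None,fx=10,fy=10,interpolation=cv2.INTER_NEAREST))"
```

```text
(no output)
```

View pics/tip.png

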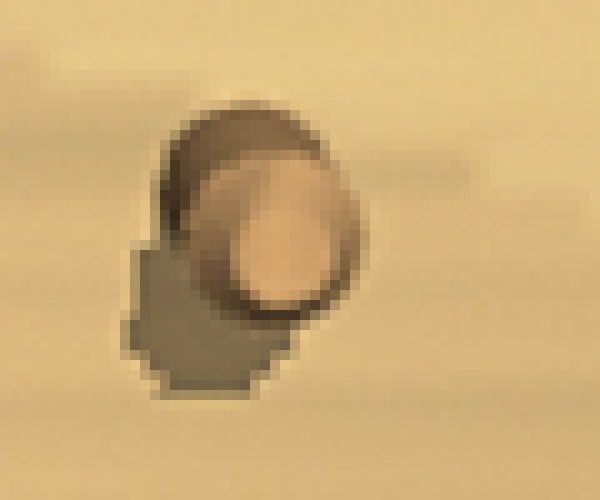

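View pics/mask.png

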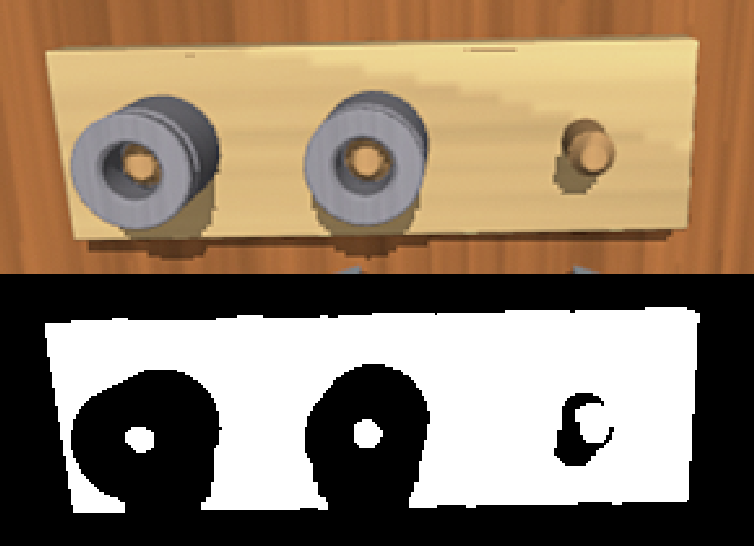

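The tip's flat top is centred at about (368.2,188.6), and the board fit predicts (368.0,189.9), so the peg is at about (0.5775, 0.3415), good to about 1 mm. The peg's taper and a guarded descent cover that.

```bash
python3 - <<'E'
from h import *
A=[0.4805,-0.0821]; P=[0.5775,0.3415]
d=yaw_ok([*P,0.1],90); print("yaw",d)
gripper_to(0.065)
go([*A,0.11],d); r.move_l([*A,0.042],vel=0.15); r.hold(0.1)
gripper_to(0.0,f_grip=22); st("grip A")
r.move_l([*A,0.15],vel=0.2); st("lift")
go([*P,0.115],d); r.hold(0.35); st("over peg")
g=r.move_l([*P,0.0572],vel=0.035,guard=7); print(g); st("down")
print("moment",np.round(T.current_torque(),2))
E
```

```text
yaw 90
grip A t 36.16 p [0.4808, -0.082, 0.0425] F [-1.0, 1.4, 4.0] op 0.0445
lift t 36.85 p [0.4793, -0.0818, 0.1487] F [-1.3, 0.4, -3.6] op 0.0441
over peg t 38.8 p [0.5778, 0.3408, 0.1153] F [0.1, 0.1, -3.2] op 0.0441
False
down t 40.6 p [0.578, 0.3416, 0.0576] F [2.4, 1.1, -1.9] op 0.0437
moment [ 0.19 -0.42  0.04]
```

```bash
python3 - <<'E'
from h import *
B=[0.527,0.072]; S=[0.488,-0.347]
gripper_to(0.06); r.hold(0.1)
p=T.current_ee_pos(); r.move_l([p[0],p[1],0.12],vel=0.15); st("off")
go([0.54,0.30,0.2],0); r.hold(0.2)
im=vision.snapshot("wrist"); cv2.imwrite("pics/wDone.png",im[:,:,::-1]); st("look")
d=yaw_ok([*B,0.1],90)
gripper_to(0.065); go([*B,0.11],d); r.move_l([*B,0.042],vel=0.15); r.hold(0.1)
gripper_to(0.0,f_grip=22); st("grip B")
r.move_l([*B,0.15],vel=0.2)
d=yaw_ok([*S,0.1],90); go([*S,0.15],d); r.hold(0.2); st("over box")
E
```

```text
off t 41.74 p [0.577, 0.3413, 0.1197] F [0.0, 0.2, -0.3] op 0.0597
look t 43.37 p [0.54, 0.3, 0.1997] F [-0.0, -0.3, -0.1] op 0.0601
grip B t 46.56 p [0.5273, 0.0721, 0.0426] F [-0.1, 0.8, 2.6] op 0.0445
over box t 49.51 p [0.4882, -0.3465, 0.15] F [-0.8, -0.1, -3.0] op 0.0448
```

View pics/wDone.png

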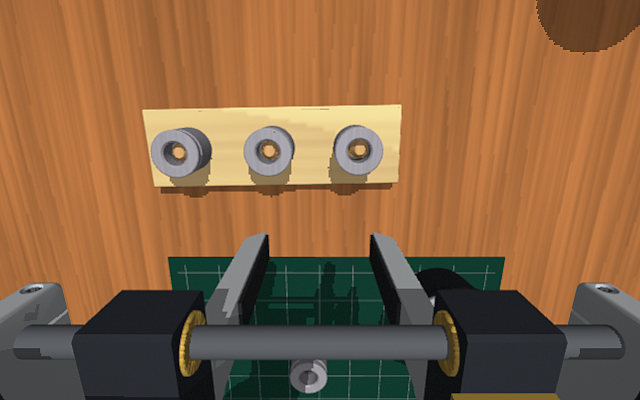

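Three bushes now sit level on the carrier at (180,152), (269,150) and (358,150), with the peg tip showing in each bore, so bush A is down on its peg. Next I'll lower bush B into the box.

```bash
python3 - <<'E'
from h import *
S=[0.488,-0.347]
print(r.move_l([*S,0.0435],vel=0.08,guard=7)); st("down")
gripper_to(0.06); r.hold(0.1)
r.move_l([*S,0.16],vel=0.2); st("up")
go([0.45,-0.15,0.28],yaw_ok([0.45,-0.15,0.28],90)); r.hold(0.2)
out=[]
for c in ("wrist","scene","top"):
    im=vision.snapshot(c); out.append(im[:,:,::-1])
    for n in("gauge_collar","bush_a","scrap_in"): print(c,n,[(round(x["score"],2),np.round(x["at"],3).tolist()) for x in models.mark_of(n,c)[:3]])
cv2.imwrite("pics/end.png",np.hstack([cv2.resize(out[0],None,fx=.62,fy=.62),cv2.resize(out[1][110:310,110:510],(397,248))])); st("end")
E
```

```text
False
down t 50.99 p [0.4884, -0.3474, 0.044] F [-0.1, 0.4, -2.5] op 0.0443
up t 52.3 p [0.4874, -0.3464, 0.1591] F [-1.4, 0.2, 0.0] op 0.0597
wrist gauge_collar [(0.86, [0.611, -0.078, 0.045]), (0.72, [0.442, -0.344, -0.003])]
wrist bush_a [(0.63, [0.492, -0.347, 0.001]), (0.39, [0.606, -0.076, 0.014])]
wrist scrap_in [(0.81, [0.441, -0.347, -0.0])]
scene gauge_collar [(0.58, [0.609, -0.074, 0.044])]
scene bush_a [(0.95, [0.492, -0.347, 0.001]), (0.78, [0.574, 0.342, 0.02]), (0.64, [0.396, 0.019, 0.003])]
scene scrap_in [(0.72, [0.439, -0.34, 0.002]), (0.58, [0.608, -0.079, 0.081]), (0.26, [0.44, -0.344, -0.0])]
top gauge_collar [(0.68, [0.609, -0.079, 0.046])]
top bush_a [(0.57, [0.576, 0.345, 0.018])]
top scrap_in [(0.61, [0.443, -0.348, 0.003])]
end t 54.03 p [0.45, -0.1499, 0.2801] F [-0.0, -0.6, 0.3] op 0.0601
```

View pics/end.png

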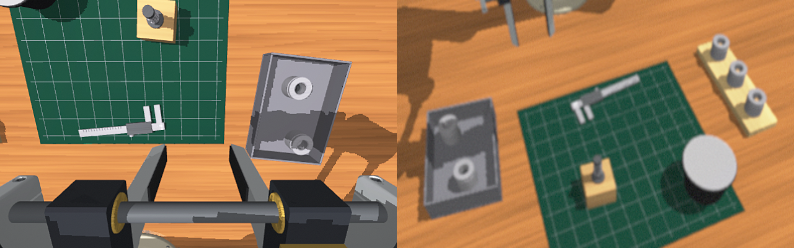

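The closing pictures show bush B on the box floor (297,88), the gauge upright in its block with its collar down (597,170), and three bushes on the carrier. The caliper and tub haven't moved and the arm is clear, so I'm handing in.

```bash
python3 -c "
from plant import r
r.sign_off()"
```

```text
the job is handed in; nothing more can be done
```

The job is done and handed in at about 54 s of the 72 s. No verdict was reported.

- **Finding the good bush:** I centred both bushes with two light grips 90° apart, then tried bush_a (the one nearest the caliper). The gauge went in the full 34 mm to its collar, meeting only about 6 N as the collar came to rest, so bush_a is the good one. I did not try bush_b with the gauge; it is the tight one only because just one bush is tight.
- **Gauge:** It is back in its block, with the collar measured at z 0.044–0.046 (block top is at 0.045) and within about 4 mm sideways.
- **bush_a on the free peg:** It went down with no contact above 7 N, to within about 1 mm of the board, and looks level beside the other two in the pictures.
- **bush_b in the scrap box:** It stands on the floor of the empty half, at about (0.492, -0.347).
- **Left alone:** In the last pictures the caliper, tub and carrier bushes look unmoved, though I checked this only by eye.

**Disagreements in the checks:** Two estimates of the peg position differed by 1–2 mm in y, so I aimed between them and the bush went on cleanly. In the last scene picture the network also listed the caliper as a bush (score 0.64), and in the last top picture it missed bush_b. The other two cameras saw bush_b.

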